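# Fold down the sprung filter step and load the amber cube

### The arm

A 7-joint arm with a two-finger parallel gripper is mounted at the origin on a cart in front of the work surface, level with it; the furniture and walls round the work are solid. World frame = base frame: x ahead of the robot, y to its left, z up, the work surface at z = 0. Lengths are in m, angles in rad, forces in N, time in s.
With the tool pointing down it reaches from about 0.35 to 0.9 m from the base axis. Payload 19.9 kg.
Tool frame: the origin (TCP) lies midway between the tips of the shut fingers; the grasp point (between the pads) lies manip.tcp_to_grasp behind it (manip.tcp_to_grasp is the distance from the TCP to the grasp point, in m); z points along the fingers, y is the line along which they close (so a half turn about z gives the same grasp; the last joint's range is limited). The gripper opens to 85 mm and grips with 20 to 120 N. Pads are 22 mm wide; open, the fingers measure 114 mm over their backs; the gripper's body (76 mm by 85 mm) begins 54 mm behind the grasp point. The pads swing forward as they close: fully open they stand 13 mm farther back than shut.
Start: joints at [-1.2, 0.417, -0.01, 1.614, 0.005, 1.111, -0.053], TCP at [0.251, 0.572, 0.231] pointing down, gripper open.
Joint ranges: [-2.81, 2.81], [-0.39, 2.02], [-1.27, 1.25], [0.06, 2.57], [-1.19, 4.33], [0.19, 2], [-2.82, 2.82]. Speed limits (rad/s): [1.89, 1.89, 2.39, 2.39, 3.01, 3.01, 3.01].

### API

Orientations are given as [roll, pitch, yaw] about the fixed x, y, z axes, in that order (R = Rz(yaw) Ry(pitch) Rx(roll)).
In Python, from rig import manip, eyes gives the robot as it stands.
- The arm moves only by the shell command python3 -m inch 'ROWS' [FORCE]. ROWS is a JSON object of lists of equal length, an entry for each row: "travel": the shift along the world's x, y, z in units of 40 mm (1.0 is 40 mm), a list of three; "twist": the turn, a rotation vector about the world's x, y, z in units of 6 degrees (1.0 is 6 degrees), a list of three; "grip": the closure in counts, from 0 (fully open) to 255 (shut). In form: {"travel": [[dx, dy, dz], ...], "twist": [[wx, wy, wz], ...], "grip": [grip, ...]}. A call has 1 to 10 rows; each row is the pose to reach, as a shift and turn from the pose commanded when the call began; what a row does not reach only later rows make up. A row lasts 1/12 s, in which the tool goes at most 41.7 mm and 7.16 degrees, less where a joint would pass 70% of its speed; a pose out of reach is approached as far as the arm can. A call with a gripper value outside its range is refused whole. The fingers move at their own pace and stop on an object; FORCE is the grip in N (left out, the last holds). Time passes only in rows, so rows that repeat a pose let the fingers close. It gives the time, the measured TCP pose, the force, the opening and the grip force at its end, in the units of the state.
- manip.get_state(): the state, without advancing time (a new reading comes with each control period).
- eyes.grab_frame(name): name is "side" or "top" or "wrist"; returns a dict with "color" (400x640x3 uint8, red, green, blue), "K" (3x3 intrinsics, pixels), "world_to_cam" (4x4, takes a point from world to camera coordinates). Camera axes: x right, y up, looking along -z (the intrinsics and any distortion apply to the point x, -y, -z); pixel columns grow to the right and rows downward; lengths in m; the calibration is good to about 2 mm. A picture is of the moment at which its call begins. There is no depth.
- manip.finish_job(): hands the job in; it is judged then, once.
The state is a dict: "clock": time; "joints": joint angles; "joint_vel": joint speeds; "effort": joint torques, N m; "ee_pos": TCP position; "orientation": TCP orientation; "wrist_force": force on the tool from outside, world axes, zero at the start; "torque": the same for the moment, N m; "opening": finger opening in m; "gripper_force": force on a finger pad.
Only numpy, scipy, OpenCV 4.12 (cv2) and the standard library are available. Lean on these libraries where they do the work, as an engineer would, in place of code of your own. Each camera call takes 0.05 s, during which the arm holds its last target. There are 200 camera calls.

### The job

Push the upright blue step over towards its stop blocks until its spring snaps it down flat. Then take the filter cube with the amber window from the grey rack, stand it on the black mat and let go, take it again a quarter turn round, and leave it standing centred on the step's black pad between the cheeks. Leave the other cube in the rack and do not disturb the other things on the desk.

Things in the scene. Friction and masses are not known exactly. Their poses are not given: they have to be found in the camera images.
- step (a joint): Hinge of the blue sprung step; its aluminium stand is fixed to the desk. 0 = folded up, leaning 15 degrees back past vertical; 1.83 rad = folded down, level, on its lower stop. Over-centre spring: below about 0.85 rad it pushes the step back to 0, above that it throws it to 1.83. Greatest resistance about 3 N at the red lip.
- stand_hinge (a point): Middle of the step's hinge pin, 32 mm above the desk. Axes: z up, y along the pin; the step folds down towards -x, where the stop blocks are. Base plate 150 mm (x -105 to +45) by 94 mm (y). Brackets at y = +-41 mm reach 10 mm above the pin; nothing else but the step and its side spring stands above the pin.
- step_lip (a point): Centre of the red thumb lip (66 x 17 mm) on the step's seat face, 83.5 mm from the hinge pin; the step ends 92 mm from the pin. With the step up this face looks backwards (hinge +x), the lip is about 111 mm above the desk; push it there towards hinge -x with closed fingers. Axes: x out of the seat face, y along the pin, z to the free end.
- step_seat (a point): Centre of the seat, a black pad 46 (y) x 40 mm (z), 52 mm from the hinge pin. x: out of the seat face (up when the step is down; seat then 35 mm above the desk), y: along the pin, z: to the free end. Cheeks 42 mm long rise 39 mm, 51 mm apart in y, higher than the cube: a cube there can be held only by its faces towards hinge and free end, where fingers have room.
- amber_center (a point): Centre of the filter cube with the amber (orange-brown) window and an orange dot on top: black, 46 mm (its x) by 38 mm (y) by 36 mm high (z up), 0.09 kg. It starts upright in one of the rack's two bays, its x along the rack's x. On the step its x must lie along the hinge pin, either way round.
- blue_center (a point): Centre of the other filter cube, with the dark blue window and a blue dot on top, same size and axes; it stands in the other bay and stays there.
- rack: Grey rack fixed to the desk, 34 (x) x 106 mm (y), origin under its centre. Floor 5 mm thick; walls 5 mm thick, 42 mm high at y = -47, 0, +47 mm make two bays (centres y = +-23.5 mm), open at -x and +x. The walls are higher than the cubes: a cube can be taken only by its x faces (46 mm apart), which stand 6 mm proud of floor and walls.
- mat: Black rubber mat fixed to the desk, 100 x 100 x 3 mm, origin at the centre of its underside.
- tape: Roll of brown tape, 94 mm wide, 48 mm high, origin under its centre; bystander.
- mouse: Computer mouse, 112 x 62 x 36 mm, origin under its centre; bystander.
- timer: White lab timer, 44 x 68 x 61 mm, origin under its centre; bystander.
- dish: Small dish with blue lid, 35 mm across, 12 mm high, origin under its centre; bystander.
- marker: Red and white marker pen, 135 mm long (y), 16 mm high, origin under its centre; bystander.
- usb: Blue USB stick, 54 mm long (y), 8 mm high, origin under its centre; bystander.
- lens_case: Black round lens case, 42 mm across, 70 mm high, origin under its centre; bystander.
- capblack: Black round dust cap, 38 mm across, 14 mm high, origin under its centre; bystander.
Not all that is in view belongs to the job. Of the things shaped like the mat, the black one is meant.

How it is judged:
On the way, in this order (a step that is already met when the one before it is completed fails the run):
1. the step has snapped down to its lower stop (value of joint step above 1.75 rad), for 0.2 s.
2. the amber cube stands upright on the mat, released (horizontal distance between amber_center and mat below 0.065 m and height (world z) of amber_center between 0.0195 and 0.025 m and angle between amber_center's own z axis and vertical below 0.1 rad and contact force between cube_amber and the arm below 0.05 N and contact force between cube_amber and the fingers below 0.05 N), for 0.2 s.
At the end, for the whole second after the job is handed in: Step on its lower stop (above 1.75 rad); amber cube still, upright (0.1 rad) on the pad, within 5 mm of mid-cheeks and 9 mm along the step, x along the hinge pin (0.15 rad); blue-window cube within 20 mm of its start (value of joint step above 1.75 rad and x of amber_center in the frame of step_seat between 0.014 and 0.022 m and y of amber_center in the frame of step_seat between -0.005 and 0.005 m and z of amber_center in the frame of step_seat between -0.009 and 0.009 m and angle between the x axis of amber_center and the y axis of step_seat, either way round below 0.15 rad and angle between amber_center's own z axis and vertical below 0.1 rad and linear speed of cube_amber below 0.02 m/s and distance of blue_center from where it was at the start of the episode below 0.02 m); the robot touches nothing.
It fails at once if the cube with the dark blue window is moved by more than 20 mm (distance of blue_center from where it was at the start of the episode above 0.02 m).
It fails at once if a bystander is moved by more than 20 mm (distance of any of tape, mouse, timer, dish, marker, usb, lens_case, capblack from where it was at the start of the episode above 0.02 m).
It also fails if it takes over 72 s, if anything falls off the work surface, if the arm or the gripper's body presses on something with over 40 N, if the wrist force passes 120 N, or if a joint passes its speed limit or range.

## Working session

There is one attempt and no reset: what is moved stays moved. The work goes in short steps, Python scripts to look and compute and a shell command to move; the robot and the scene stay as the last step left them, time stands still between calls to the robot, and variables do not carry over. Pictures are saved under pics/ and viewed, at most 10 in all, crops included, and the job is handed in when it is done.

```bash
ls; mkdir -p pics; python3 - <<'E'
from rig import manip, eyes
import cv2, numpy as np
print(manip.get_state(), manip.tcp_to_grasp)
for n in("top","side"):
    f=eyes.grab_frame(n); cv2.imwrite(f"pics/{n}0.png",f["color"][...,::-1]); print(n,f["K"].tolist(),np.round(f["world_to_cam"],4).tolist(), [k for k in f])
E
```

```text
pics
{'clock': 0.0, 'joints': array([-1.19949425,  0.4179816 , -0.01034419,  1.61419085,  0.00469483,
        1.11070507, -0.05300362]), 'joint_vel': array([-0.00169131, -0.00140823, -0.00116902,  0.00125117, -0.00068542,
        0.0016538 ,  0.00018203]), 'effort': array([ 2.67304371e-03, -8.64425397e+01,  6.80226535e-01, -4.34862614e+01,
        1.91994582e-02,  7.95259606e-03, -1.79739402e-05]), 'ee_pos': array([0.25057818, 0.57217631, 0.23064832]), 'orientation': array([-3.14033406e+00,  7.19490725e-05,  2.72883067e+00]), 'wrist_force': array([0.59482144, 0.09582403, 0.93652767]), 'torque': array([-0.04180628, -0.03922336,  0.01031496]), 'gripper_force': 0.0, 'opening': 0.08572385194440924} 0.0187
top [[476.7679840475369, 0.0, 316.0269339163956], [0.0, 476.7679840475369, 204.6364092573578], [0.0, 0.0, 1.0]] [[-0.0082, -1.0, -0.0012, 0.0491], [0.9867, -0.0082, 0.1621, -0.5364], [-0.1621, 0.0001, 0.9868, -1.321], [0.0, 0.0, 0.0, 1.0]] ['color', 'K', 'world_to_cam']
side [[501.2118551767508, 0.0, 320.23711624634046], [0.0, 501.2118551767508, 202.1205237220148], [0.0, 0.0, 1.0]] [[-0.8243, -0.5655, 0.0278, 0.4522], [0.2523, -0.3229, 0.9122, -0.2173], [-0.5068, 0.7589, 0.4089, -1.4419], [0.0, 0.0, 0.0, 1.0]] ['color', 'K', 'world_to_cam']
```

View pics/top0.png

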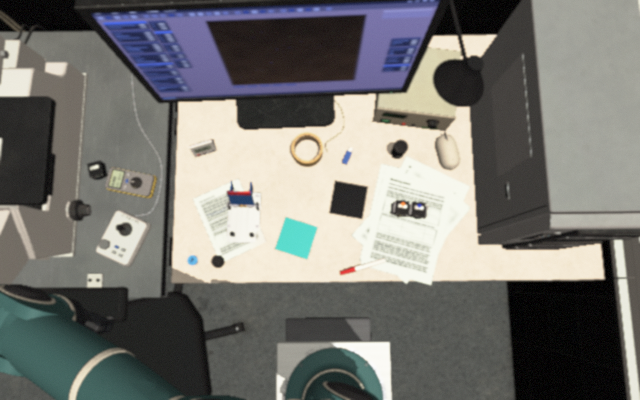

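View pics/side0.png

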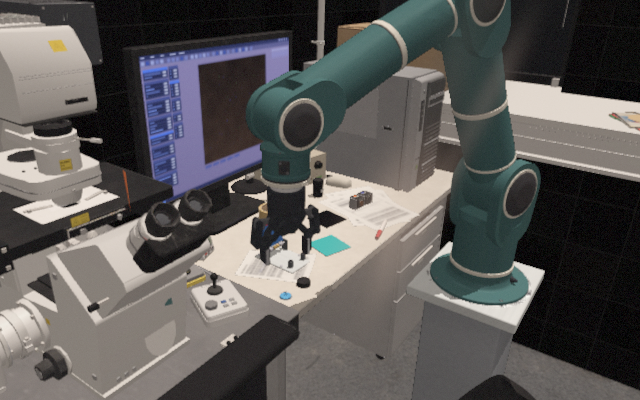

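The top view shows the step stand at about (243,210), with its red lip at (241,187) and stop blocks towards the robot at (235,234). The black mat is at (349,198); the teal one at (296,238) is a decoy. The rack with two cubes is at (408,209).

Candidates for the amber cube are the left cube at (401,208), with an orange dot, and the right cube at (418,209), with a blue dot. The tape roll at (306,149) is also brownish. I choose the left cube and will check it in a crop.

```bash
cat > h.py <<'E'
from rig import manip, eyes
import cv2, numpy as np
def frame(n):
    f=eyes.grab_frame(n); return f["color"],f["K"],f["world_to_cam"]
def ray(K,T,uv):
    d=np.linalg.inv(K)@[uv[0],uv[1],1]; d=d*[1,-1,-1]
    R=T[:3,:3]; return -R.T@T[:3,3], R.T@d
def onz(K,T,uv,z):
    c,d=ray(K,T,uv); return c+d*(z-c[2])/d[2]
def proj(K,T,p):
    q=T[:3,:3]@np.asarray(p)+T[:3,3]; q=K@(q*[1,-1,-1]); return q[:2]/q[2]
def blobs(mask,amin=10):
    n,l,s,c=cv2.connectedComponentsWithStats(mask.astype(np.uint8)); 
    out=[]
    for i in range(1,n):
        if s[i,4]>=amin:
            cs=cv2.findContours((l==i).astype(np.uint8),cv2.RETR_EXTERNAL,cv2.CHAIN_APPROX_NONE)[0][0]
            out.append((s[i,4],c[i],cv2.minAreaRect(cs)))
    return out
E
python3 - <<'E'
from h import *
im,K,T=frame("top"); im=im[...,::-1]
a=cv2.resize(im[170:270,185:285],None,fx=4,fy=4,interpolation=cv2.INTER_CUBIC)
b=cv2.resize(im[185:235,385:435],None,fx=8,fy=8,interpolation=cv2.INTER_CUBIC)
cv2.imwrite("pics/crop1.png",np.hstack([a,b]))
print("cam",ray(K,T,(0,0))[0])
hsv=cv2.cvtColor(im.copy(),cv2.COLOR_BGR2HSV)
roi=np.zeros(im.shape[:2],bool); roi[100:285,172:470]=1
g=im.max(2)
for nm,m,z in [("dark",(g<50),.003),("blue",(abs(hsv[...,0].astype(int)-112)<14)&(hsv[...,1]>110),.05),("red",((hsv[...,0]<8)|(hsv[...,0]>172))&(hsv[...,1]>140),.11),("orange",(abs(hsv[...,0].astype(int)-14)<6)&(hsv[...,1]>150),.041),("white",(im.min(2)>225),.006)]:
    for A,c,r in blobs(m&roi,3 if nm=="orange" else 8): print(nm,A,np.round(c,1),np.round(r[0],1),np.round(r[1],1),round(r[2]),onz(K,T,c,z).round(3)[:2])
E
```

```text
cam [0.31556778 0.04483411 1.39049207]
dark 36 [174.1 104.3] [175.  106.5] [13.  6.] 90 [0.858 0.476]
dark 2330 [283.3 112.6] [284.5 113.5] [27. 95.] 90 [0.828 0.142]
dark 97 [459.6 101.8] [458. 102.] [ 4. 22.] 90 [ 0.858 -0.397]
dark 60 [393.7 115. ] [393.6 115.1] [21.2  2.8] 8 [ 0.818 -0.194]
dark 45 [431.  123.7] [431.  123.5] [7. 8.] 90 [ 0.789 -0.306]
dark 14 [402.8 144.5] [402.5 144.2] [7.8 2.6] 50 [ 0.725 -0.218]
dark 53 [396.  152.8] [396.2 153.1] [9.4 7.2] 27 [ 0.699 -0.197]
dark 857 [348.1 199.4] [348.1 199.3] [29.5 29.3] 10 [ 0.558 -0.05 ]
dark 9 [219.  258.3] [218.9 258.1] [5.4 2. ] 22 [0.388 0.327]
blue 33 [346.2 157.5] [346.1 157.3] [ 3.1 10.3] 27 [ 0.673 -0.044]
blue 160 [240.9 199.4] [241.  199.5] [ 7. 22.] 90 [0.553 0.259]
blue 50 [192.1 259.7] [192.5 259.5] [7. 7.] 90 [0.383 0.392]
red 56 [239.6 193.1] [239. 193.] [ 2. 20.] 90 [0.56  0.253]
red 47 [347.4 270.4] [347.1 270.6] [ 3.8 13. ] 72 [ 0.348 -0.037]
orange 9 [402.6 202.7] [402.5 203. ] [2. 3.] 90 [ 0.541 -0.204]
white 13 [350.4 148.6] [350.5 148.5] [3. 3.] 90 [ 0.712 -0.06 ]
white 6265 [412.3 216.5] [409.8 223.7] [ 98.3 123.6] 21 [ 0.505 -0.237]
white 72 [237.4 184.8] [237.5 185. ] [11.7  6.6] 72 [0.605 0.277]
white 1835 [232.8 225.4] [230.8 219.4] [70.  55.6] 66 [0.483 0.288]
white 10 [407.9 190.1] [407.5 190.1] [7.3 1.2] 11 [ 0.584 -0.227]
white 8 [416.4 192.1] [416.5 192.1] [5.3 1. ] 14 [ 0.578 -0.252]
white 35 [256.1 197.5] [256.  197.5] [9.2 4.9] 45 [0.566 0.221]
white 20 [410.8 194.8] [411.1 194.8] [16.5  1. ] 14 [ 0.57  -0.236]
white 20 [431.2 200.1] [431.5 200.1] [17.5  1. ] 14 [ 0.554 -0.295]
white 10 [411.7 248.4] [411.5 248.5] [1. 7.] 90 [ 0.412 -0.232]
```

View pics/crop1.png

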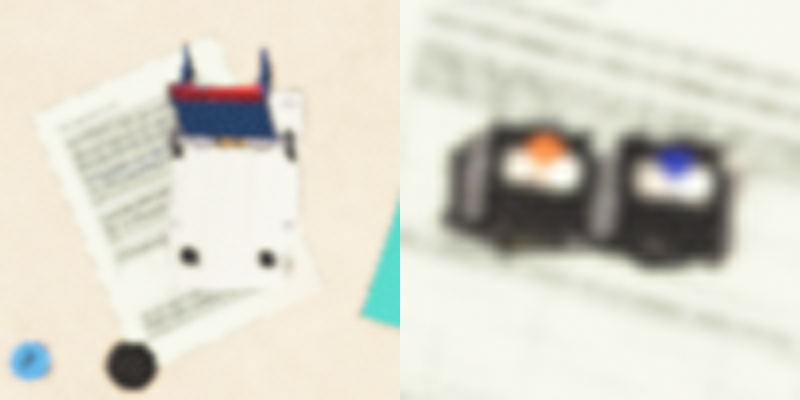

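The crop confirms it: orange dot on the left cube at about (403,204), blue dot on the right at about (419,205). The step leans back (up in the image), with its stop blocks at (232,234) and (252,235) and brackets at about (229,207) and (257,206). I'll move above the stand for a close wrist view.

```bash
python3 -m inch '{"travel":[[2,-2,1],[3,-3,2],[4,-4,3],[5,-5,3],[6,-6,3],[7,-7,3],[7.2,-8,3],[7.2,-8,3],[7.2,-8,3],[7.2,-8,3]],"twist":[[0,0,-1],[0,0,-2],[0,0,-3],[0,0,-4],[0,0,-5],[0,0,-6],[0,0,-7],[0,0,-8],[0,0,-9],[0,0,-10]],"grip":[255,255,255,255,255,255,255,255,255,255]}' 40; python3 -m inch '{"travel":[[0,0,0],[0,0,0],[0,0,0]],"twist":[[0,0,-1.1],[0,0,-1.1],[0,0,-1.1]],"grip":[255,255,255]}'
python3 - <<'E'
from h import *
print(manip.get_state()["ee_pos"],manip.get_state()["orientation"],manip.get_state()["joints"].round(2))
im,K,T=frame("wrist"); cv2.imwrite("pics/w1.png",im[...,::-1]); print(K,ray(K,T,(0,0))[0],T[:3,:3].round(2))
E
```

```text
clock: 0.98
ee_pos: [0.5182, 0.2775, 0.3461]
orientation: [-3.142, -0.0, 1.677]
wrist_force: [0.5, 0.7, -1.0]
opening: -0.0001
gripper_force: 0.0
clock: 1.23
ee_pos: [0.517, 0.2797, 0.3454]
orientation: [-3.141, 0.0, 1.57]
wrist_force: [-0.4, 0.3, -0.1]
opening: 0.0001
gripper_force: 0.0
[0.51704816 0.27969858 0.34537134] [-3.14091028e+00  1.37357700e-04  1.56968780e+00] [-0.83  0.28  0.36  1.57 -0.1   1.31 -0.46]
[[324.22071514   0.         322.38397018]
 [  0.         324.22071514 196.96605095]
 [  0.           0.           1.        ]] [0.51682017 0.3469481  0.4871899 ] [[ 1.   -0.   -0.  ]
 [ 0.    0.96 -0.26]
 [ 0.    0.26  0.96]]
```

View pics/w1.png

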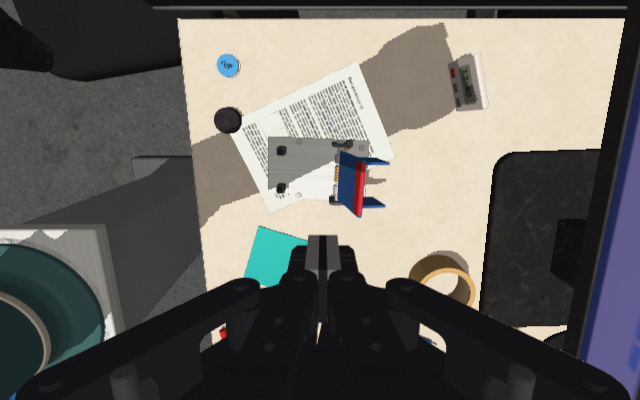

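The wrist view shows +x to the right and +y up. The stand base's left edge is at x≈268, stop blocks are at (281,150) and (281,188), brackets at about (342,145) and (335,200), and the red lip strip at (360,188). The stand yaw is close to 0.

```bash
python3 - <<'E'
from h import *
im,K,T=frame("wrist"); im=im[...,::-1].copy()
hsv=cv2.cvtColor(im,cv2.COLOR_BGR2HSV)
roi=np.zeros(im.shape[:2],bool); roi[132:215,262:395]=1
m=(im.max(2)<65)&roi
for A,c,r in blobs(m,8): print("dark",A,c.round(1),np.round(r[1],1),onz(K,T,c,.012).round(4)[:2],onz(K,T,c,.042).round(4)[:2])
for nm,m in [("red",((hsv[...,0]<8)|(hsv[...,0]>172))&(hsv[...,1]>140)),("blue",(abs(hsv[...,0].astype(int)-110)<16)&(hsv[...,1]>110))]:
  for A,c,r in blobs(m&roi,20):
    p=cv2.boxPoints(r); print(nm,A,c.round(1),np.round(r[1],1),r[2]); print([ (q.round(1).tolist(),onz(K,T,q,.115).round(4)[:2].tolist()) for q in p])
cv2.imwrite("pics/w1c.png",cv2.resize(im[130:220,260:395],None,fx=5.5,fy=5.5,interpolation=cv2.INTER_CUBIC))
E
```

```text
dark 95 [343.7 144.5] [ 7. 20.] [0.5471 0.297 ] [0.5451 0.3002]
dark 78 [281.5 150.7] [8. 9.] [0.4563 0.288 ] [0.4601 0.2918]
dark 273 [353.4 160.5] [42.  14.8] [0.5618 0.2736] [0.5589 0.2783]
dark 68 [280.9 187.8] [8. 8.] [0.4535 0.2323] [0.4575 0.2396]
dark 34 [332.7 199.9] [5. 9.] [0.5317 0.2133] [0.5308 0.2218]
dark 106 [370.1 201.9] [ 7. 18.] [0.5888 0.2102] [0.5842 0.2189]
red 426 [359.2 187.4] [ 9.  52.1] 4.398705959320068
[([353.0, 213.8000030517578], [0.5531, 0.225]), ([357.0, 161.8000030517578], [0.5562, 0.2881]), ([366.0, 162.5], [0.5665, 0.2873]), ([362.0, 214.5], [0.5639, 0.2241])]
blue 987 [350.6 177.2] [45.1 60.3] 38.21102523803711
[([316.3999938964844, 183.3000030517578], [0.509, 0.2627]), ([353.6000061035156, 135.89999389648438], [0.5515, 0.3176]), ([389.1000061035156, 163.89999389648438], [0.5934, 0.2857]), ([351.79998779296875, 211.1999969482422], [0.5516, 0.2282])]
blue 160 [371.6 203.4] [10. 21.] 90.0
[([363.0, 198.0], [0.5645, 0.2448]), ([384.0, 198.0], [0.5895, 0.2447]), ([384.0, 208.0], [0.5901, 0.2323]), ([363.0, 208.0], [0.5649, 0.2323])]
```

View pics/w1c.png

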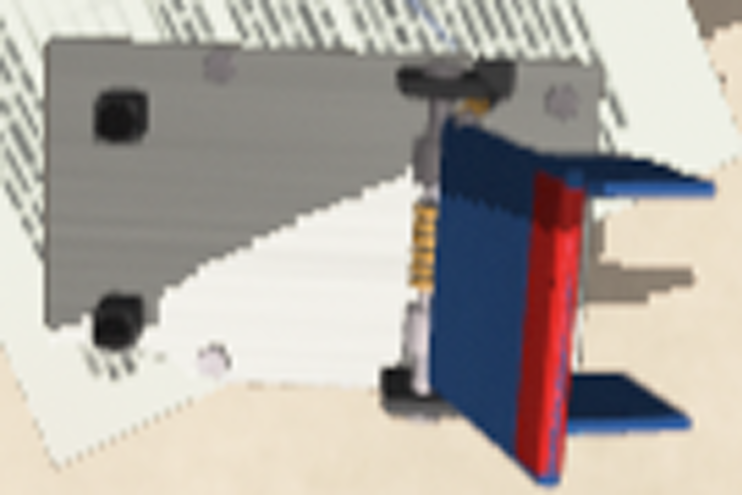

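```bash
python3 - <<'E'
from h import *
im,K,T=frame("wrist")
P=lambda cx,cy,z: onz(K,T,(260+cx/5.5-.5+.09,130+cy/5.5-.4),z)[:2]
for z in(.003,.006):
  tl,tr,bl=P(48,40,z),P(600,68,z),P(48,328,z); print(z,tl,tr,bl,np.linalg.norm(tr-tl),np.linalg.norm(bl-tl),np.degrees(np.arctan2(*(tr-tl)[::-1])))
  u=(tr-tl)/np.linalg.norm(tr-tl); n=np.array([u[1],-u[0]]); print("hinge",tl+.105*u+.047*n, tr-.045*u+.047*n)
print("pin",P(437,100,.032),P(418,380,.032), "spring mid",P(426,247,.036))
tp,bp=P(560,175,.12),P(538,478,.12); print("lip top edge",tp,bp,(tp+bp)/2)
E
```

```text
0.003 [0.43633132 0.30747593] [0.58448182 0.30002034] [0.4328282  0.22801898] 0.14833797522554398 0.07953414086938398 -2.880946736608897
hinge [0.53883636 0.25525795] [0.53717643 0.25534148]
0.006 [0.43682623 0.30772545] [0.58405874 0.30031606] [0.43334482 0.22876084] 0.1474188204349849 0.07904131907859213 -2.880946736608905
hinge [0.53933127 0.25550747] [0.53675335 0.2556372 ]
pin [0.53928506 0.2948317 ] [0.53523454 0.220992  ] spring mid [0.53675266 0.25763885]
lip top edge [0.56051465 0.2895895 ] [0.55782351 0.22342381] [0.55916908 0.25650666]
```

```bash
python3 -m inch '{"travel":[[1.2,-0.3,0],[2.3,-0.6,0],[2.3,-0.6,0],[2.3,-0.6,-1],[2.3,-0.6,-2],[2.3,-0.6,-3],[2.3,-0.6,-4],[2.3,-0.6,-5],[2.3,-0.6,-6],[2.3,-0.6,-6.2]],"twist":[[0,0,0],[0,0,0],[0,0,0],[0,0,0],[0,0,0],[0,0,0],[0,0,0],[0,0,0],[0,0,0],[0,0,0]],"grip":[255,255,255,255,255,255,255,255,255,255]}'; python3 -m inch '{"travel":[[0,0,0]],"twist":[[0,0,0]],"grip":[255]}'
```

```text
clock: 2.22
ee_pos: [0.6057, 0.2553, 0.0912]
orientation: [-3.134, 0.003, 1.57]
wrist_force: [-1.9, 0.1, -0.5]
opening: 0.0001
gripper_force: 0.0
clock: 2.3
ee_pos: [0.6077, 0.2555, 0.0954]
orientation: [-3.137, 0.002, 1.569]
wrist_force: [-0.0, -0.1, 1.4]
opening: -0.0
gripper_force: 0.0
```

```bash
python3 -m inch '{"travel":[[-0.4,0,0],[-0.7,0,0],[-1,0,0],[-1.3,0,0],[-1.6,0,0],[-1.9,0,0],[-2.2,0,0],[-2.5,0,0],[-2.8,0,0],[-2.8,0,0]],"twist":[[0,0,0],[0,0,0],[0,0,0],[0,0,0],[0,0,0],[0,0,0],[0,0,0],[0,0,0],[0,0,0],[0,0,0]],"grip":[255,255,255,255,255,255,255,255,255,255]}'; python3 -m inch '{"travel":[[0,0,0.8],[0.5,0.5,2],[1,1,3],[1.5,1,4],[1.5,1,5],[1.5,1,6],[1.5,1,6],[1.5,1,6]],"twist":[[0,0,0],[0,0,0],[0,0,0],[0,0,0],[0,0,0],[0,0,0],[0,0,0],[0,0,0]],"grip":[255,255,255,0,0,0,0,0]}'
python3 - <<'E'
from h import *
print(manip.get_state()["ee_pos"])
im,K,T=frame("wrist"); im=im[...,::-1].copy(); print(ray(K,T,(0,0))[0])
u,v=proj(K,T,[.49,.258,.03]).astype(int); print(u,v)
x0,y0=max(u-80,0),max(v-60,0)
print(x0,y0)
cv2.imwrite("pics/w2c.png",cv2.resize(im[y0:y0+120,x0:x0+160],None,fx=5,fy=5,interpolation=cv2.INTER_CUBIC))
np.savez("w2.npz",im=im,K=K,T=T)
E
```

```text
clock: 3.13
ee_pos: [0.4969, 0.2568, 0.1005]
orientation: [3.14, -0.003, 1.569]
wrist_force: [0.5, 1.1, 0.5]
opening: 0.0001
gripper_force: 0.0
clock: 3.8
ee_pos: [0.5596, 0.2957, 0.3454]
orientation: [3.133, -0.005, 1.567]
wrist_force: [0.3, -0.6, -0.4]
opening: 0.0602
gripper_force: 0.0
[0.55958136 0.29574837 0.34535802]
[0.55829744 0.36224774 0.48750592]
272 185
192 125
```

View pics/w2c.png

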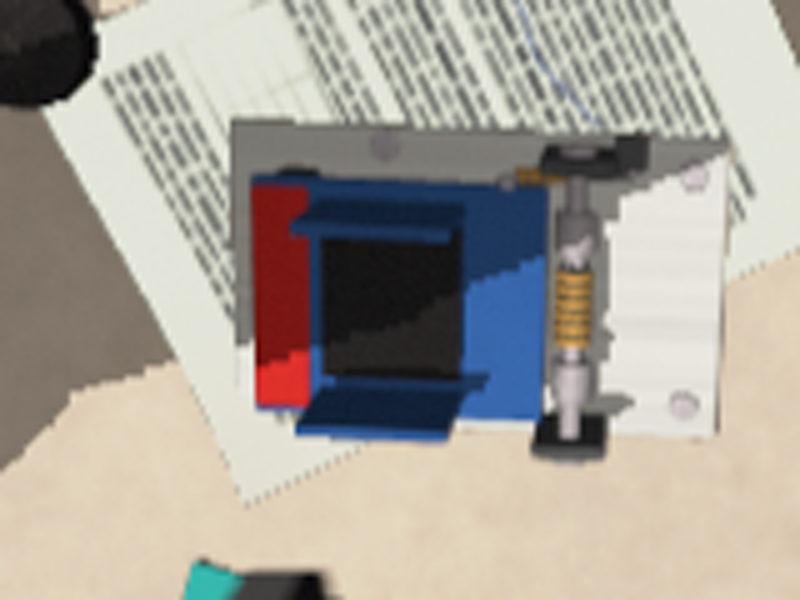

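The step is down flat. The pad spans roughly x 322–462 in the crop, its lower edge is at y≈376, and the lip spans y 187–408. Next I calculate the seat centre and measure the mat and rack from the stored and top views.

```bash
python3 - <<'E'
from h import *
d=np.load("w2.npz");K,T=d["K"],d["T"]
P=lambda cx,cy,z: onz(K,T,(192+cx/5-.4,125+cy/5-.4),z)[:2].round(4)
print("pad x mids",P(392,305,.035),"left",P(322,305,.035),"right",P(462,305,.035))
print("pad low edge",P(392,377,.035))
print("lip",P(283,187,.035),P(283,408,.035),(P(283,187,.035)+P(283,408,.035))/2)
print("plate right end",P(547,187,.033),P(547,419,.033),(P(547,187,.033)+P(547,419,.033))/2)
a,b=P(575,165,.032),P(570,435,.032); print("pin",a,b,(a+b)/2)
a,b=P(234,120,.004),P(727,140,.004);u=(b-a)/np.linalg.norm(b-a); n=np.array([u[1],-u[0]]); print("base",a,b,np.arctan2(u[1],u[0]),a+.105*u+.047*n,b-.045*u+.047*n, a+.053*u+.047*n)
c,dd=P(718,435,.004),P(727,140,.004);print("right edge",c,dd,np.linalg.norm(c-dd))
im,K,T=frame("top");im=im[...,::-1].copy()
m=(im.max(2)<50);m[:180]=0;m[225:]=0;m[:,:320]=0;m[:,375:]=0
for A,c,r in blobs(m,100):
  p=np.array([onz(K,T,q,.003)[:2] for q in cv2.boxPoints(r)]); print("mat",onz(K,T,r[0],.003)[:2],p.round(3).tolist(),np.degrees(np.arctan2(*(p[1]-p[0])[::-1])))
E
```

```text
pad x mids [0.4868 0.2587] left [0.4668 0.2588] right [0.5068 0.2585]
pad low edge [0.4858 0.2373]
lip [0.4579 0.2928] [0.4537 0.2283] [0.4558  0.26055]
plate right end [0.5317 0.292 ] [0.5302 0.2237] [0.53095 0.25785]
pin [0.5397 0.298 ] [0.5367 0.2184] [0.5382 0.2582]
base [0.4378 0.3081] [0.5839 0.3013] -0.04650989805630824 [0.54050128 0.25626905] [0.53676349 0.25644302] [0.48855751 0.25868669]
right edge [0.5817 0.2092] [0.5839 0.3013] 0.09212627204006468
mat [ 0.55852333 -0.0502935 ] [[0.524, 0.001], [0.61, -0.016], [0.594, -0.102], [0.508, -0.084]] -10.944367802088255
```

```bash
python3 -m inch '{"travel":[[-0.5,-1,0],[-0.5,-2,0],[-0.5,-3,0],[-0.5,-4,0],[-0.5,-5,0],[-0.5,-6,0],[-0.5,-7,0],[-0.5,-8,0],[-0.5,-9,0],[-0.5,-10,0]],"twist":[[0,0,0],[0,0,0],[0,0,0],[0,0,0],[0,0,0],[0,0,0],[0,0,0],[0,0,0],[0,0,0],[0,0,0]],"grip":[0,0,0,0,0,0,0,0,0,0]}'; python3 -m inch '{"travel":[[0,-1,-0.5],[0,-2,-1],[0,-2,-1],[0,-2,-1],[0,-2,-1]],"twist":[[0,0,0],[0,0,0],[0,0,0],[0,0,0],[0,0,0]],"grip":[0,0,0,0,0]}'
python3 - <<'E'
from h import *
s=manip.get_state();print(s["ee_pos"],s["orientation"],s["joints"].round(2))
im,K,T=frame("wrist"); im=im[...,::-1].copy()
u,v=proj(K,T,[.535,-.235,.03]).astype(int)
x0,y0=max(u-80,0),max(v-60,0)
print(u,v,x0,y0)
cv2.imwrite("pics/w3c.png",cv2.resize(im[y0:y0+120,x0:x0+160],None,fx=5,fy=5,interpolation=cv2.INTER_CUBIC))
np.savez("w3.npz",im=im,K=K,T=T)
E
```

```text
clock: 4.73
ee_pos: [0.5367, -0.1065, 0.3379]
orientation: [-3.141, -0.0, 1.567]
wrist_force: [1.9, 0.9, 0.0]
opening: 0.0853
gripper_force: 0.0
clock: 5.15
ee_pos: [0.5372, -0.1846, 0.2975]
orientation: [-3.141, -0.0, 1.566]
wrist_force: [-0.1, 0.5, 1.0]
opening: 0.0855
gripper_force: 0.0
[ 0.53720005 -0.18455297  0.29752582] [-3.14058857e+00 -1.40824706e-04  1.56599804e+00] [-0.24  0.3   0.64  1.69 -0.19  1.21  0.44]
321 201 241 141
```

View pics/w3c.png

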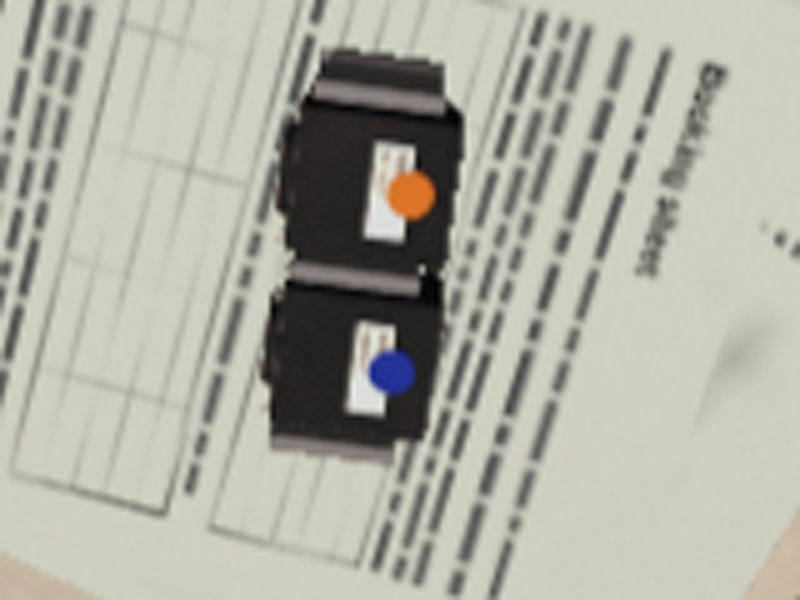

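The orange-dot cube is the upper one (+y bay), with its dot at crop (411,195). The blue-dot cube is below, with its dot at (392,372). The rack's middle wall runs from (290,272) to (420,288), so the yaw is about -6.5°.

```bash
python3 - <<'E'
from h import *
d=np.load("w3.npz");K,T=d["K"],d["T"]
P=lambda cx,cy,z: onz(K,T,(241+cx/5-.4,141+cy/5-.4),z)[:2].round(4)
a,b=P(411,195,.041),P(392,372,.041); v=a-b; print("dots",a,b,np.linalg.norm(v),"yaw",np.degrees(np.arctan2(-v[0],v[1])))
for p,q in [((315,92),(445,108)),((290,272),(420,288)),((272,445),(395,458))]:
  a,b=P(*p,.042),P(*q,.042); print("wall",a,b,(a+b)/2,np.degrees(np.arctan2(*(b-a)[::-1])),np.linalg.norm(b-a))
print("amber x edges",P(284,180,.041),P(457,180,.041),"y edges",P(375,104,.041),P(355,270,.041))
im=d["im"];row=im[141+36];print(row[241+50:241+100].max(1))
E
```

```text
dots [ 0.537  -0.2033] [ 0.5319 -0.2501] 0.047077064479425626 yaw -6.21922968879115
wall [ 0.5136 -0.1771] [ 0.5456 -0.1812] [ 0.5296  -0.17915] -7.301242719799227 0.03226158706573503
wall [ 0.5062 -0.2229] [ 0.5392 -0.2273] [ 0.5227 -0.2251] -7.5946433685914645 0.033292041090927454
wall [ 0.5003 -0.2696] [ 0.5324 -0.2734] [ 0.51635 -0.2715 ] -6.7512579315822805 0.03232413958638344
amber x edges [ 0.5053 -0.1993] [ 0.5486 -0.1996] y edges [ 0.5283 -0.1803] [ 0.5227 -0.2227]
[192 207 192 117  93 134  37  41  39  39  40  39  41  38  38  38  39  39
  38  38  36  38  37  70 176 213 197 216 218 218 218 218 218 217 216 184
  89  35  38  34  37  89 207 194 188 202 191 111  97 168]
```

```bash
python3 -m inch '{"travel":[[-0.28,-0.43,0],[-0.28,-0.43,-1],[-0.28,-0.43,-2],[-0.28,-0.43,-3],[-0.28,-0.43,-4],[-0.28,-0.43,-5],[-0.28,-0.43,-5.9],[-0.28,-0.43,-5.9],[-0.28,-0.43,-5.9],[-0.28,-0.43,-5.9]],"twist":[[0,0,-1.1],[0,0,-1.1],[0,0,-1.1],[0,0,-1.1],[0,0,-1.1],[0,0,-1.1],[0,0,-1.1],[0,0,-1.1],[0,0,-1.1],[0,0,-1.1]],"grip":[0,0,0,0,0,0,0,0,0,0]}'
python3 - <<'E'
from h import *
s=manip.get_state();print(s["ee_pos"],s["orientation"])
im,K,T=frame("wrist"); im=im[...,::-1].copy(); cv2.imwrite("pics/w4.png",im)
E
```

```text
clock: 6.03
ee_pos: [0.5276, -0.2017, 0.064]
orientation: [3.139, 0.0, 1.452]
wrist_force: [-0.7, -0.8, -0.2]
opening: 0.0851
gripper_force: 0.0
[ 0.52755531 -0.20166054  0.06400814] [3.13928945e+00 1.39431113e-04 1.45222692e+00]
```

View pics/w4.png

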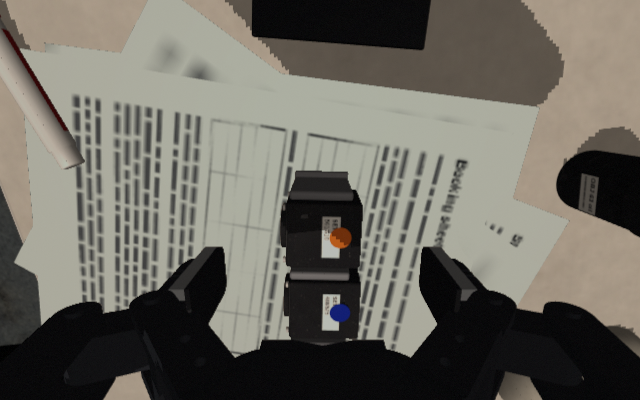

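The jaws straddle the orange-dot cube symmetrically, with pads at u≈223 and 421 and the cube at u≈323. The rack walls are level in the image, so the yaw matches. I'll descend and grip.

```bash
python3 -m inch '{"travel":[[0,0,-0.5],[0,0,-1],[0,0,-1.36],[0,0,-1.36],[0,0,-1.36],[0,0,-1.36],[0,0,-1.36],[0,0,-1.36],[0,0,-1.36],[0,0,-1.36]],"twist":[[0,0,0],[0,0,0],[0,0,0],[0,0,0],[0,0,0],[0,0,0],[0,0,0],[0,0,0],[0,0,0],[0,0,0]],"grip":[0,0,0,0,255,255,255,255,255,255]}' 40; python3 -m inch '{"travel":[[0,0,0],[0,0,0],[0,0,0]],"twist":[[0,0,0],[0,0,0],[0,0,0]],"grip":[255,255,255]}'
```

```text
clock: 6.92
ee_pos: [0.5268, -0.202, 0.0085]
orientation: [3.14, -0.0, 1.451]
wrist_force: [-1.6, 1.4, 10.9]
opening: 0.0416
gripper_force: 39.9
clock: 7.17
ee_pos: [0.5268, -0.202, 0.0085]
orientation: [3.14, -0.0, 1.451]
wrist_force: [-2.4, 2.4, 11.3]
opening: 0.0411
gripper_force: 39.9
```

```bash
python3 -m inch '{"travel":[[0,0,0.3],[0,0,0.6],[0,0,1],[0,0,1.5],[0,0,2],[0,0,2.5],[0,0,3],[0,0,3],[0,0,3]],"twist":[[0,0,0],[0,0,0],[0,0,0],[0,0,0],[0,0,0],[0,0,0],[0,0,0],[0,0,0],[0,0,0]],"grip":[255,255,255,255,255,255,255,255,255]}'
python3 - <<'E'
from h import *
im,K,T=frame("wrist"); im=im[...,::-1].copy(); a=cv2.resize(im[140:380,180:460],None,fx=1.4,fy=1.4)
im,K,T=frame("side"); im=im[...,::-1].copy(); u,v=proj(K,T,manip.get_state()["ee_pos"]).astype(int)
b=cv2.resize(im[v-35:v+35,u-40:u+40],None,fx=4.8,fy=4.8,interpolation=cv2.INTER_CUBIC); print(a.shape,b.shape)
cv2.imwrite("pics/w5.png",np.hstack([a,b]))
E
```

```text
clock: 7.92
ee_pos: [0.5268, -0.2019, 0.1292]
orientation: [3.139, -0.0, 1.451]
wrist_force: [-0.5, -0.3, -0.9]
opening: 0.0417
gripper_force: 41.0
(336, 392, 3) (336, 384, 3)
```

View pics/w5.png

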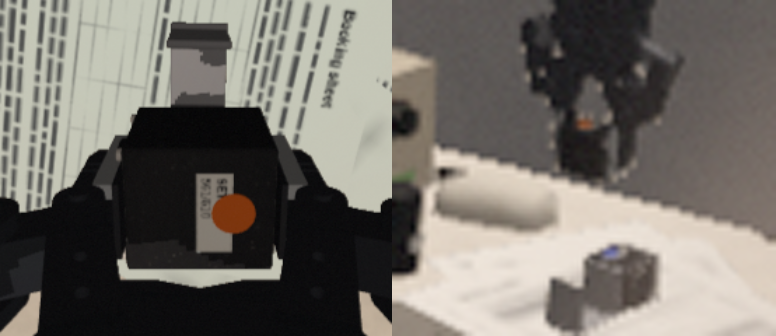

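The cube is held level, orange dot on top, and the blue cube is still in the rack. I'll carry it to the mat.

```bash
python3 - <<'E'
from h import *
im,K,T=frame("wrist"); s=manip.get_state(); zt=s["ee_pos"][2]+.0325
p=np.array([onz(K,T,(180+x/1.4,140+y/1.4),zt)[:2] for x,y in[(122,148),(278,148),(282,268),(118,268)]]); print(p.round(4).tolist(),p.mean(0)-s["ee_pos"][:2],np.linalg.norm(p-np.roll(p,1,0),axis=1),s["joints"].round(2))
E
python3 -m inch '{"travel":[[0.2,1,0],[0.4,2,0],[0.6,3,0],[0.8,3.8,0],[0.8,3.8,0],[0.8,3.8,-1],[0.8,3.8,-2],[0.8,3.8,-2.6],[0.8,3.8,-2.95],[0.8,3.8,-2.95]],"twist":[[0,0,0],[0,0,0],[0,0,0],[0,0,0],[0,0,0],[0,0,0],[0,0,0],[0,0,0],[0,0,0],[0,0,0]],"grip":[255,255,255,255,255,255,255,255,255,255]}'; python3 -m inch '{"travel":[[0,0,0],[0,0,0]],"twist":[[0,0,0],[0,0,0]],"grip":[255,255]}'
```

```text
[[0.5077, -0.1805], [0.5482, -0.1854], [0.5465, -0.2221], [0.5005, -0.2165]] [-0.00011644  0.00051213] [0.03673913 0.04076221 0.03674809 0.04633214] [-0.15  0.49  0.59  1.88 -0.35  0.88  0.5 ]
clock: 8.9
ee_pos: [0.5566, -0.0502, 0.0067]
orientation: [-3.137, 0.001, 1.451]
wrist_force: [-0.9, 0.5, -0.9]
opening: 0.0416
gripper_force: 43.8
clock: 9.07
ee_pos: [0.5585, -0.0502, 0.0097]
orientation: [3.141, 0.0, 1.451]
wrist_force: [-0.5, -0.4, -0.2]
opening: 0.0415
gripper_force: 43.8
```

```bash
python3 -m inch '{"travel":[[0,0,-0.03],[0,0,-0.06],[0,0,-0.06]],"twist":[[0,0,0],[0,0,0],[0,0,0]],"grip":[255,255,255]}'; python3 -m inch '{"travel":[[0,0,0],[0,0,0],[0,0,0],[0,0,0],[0,0,0],[0,0,0.3],[0,0,0.8],[0,0,1.4],[0,0,2],[0,0,2]],"twist":[[0,0,0],[0,0,0],[0,0,0],[0,0,0],[0,0,0],[0,0,0],[0,0,0],[0,0,0],[0,0,0],[0,0,0]],"grip":[0,0,0,0,0,0,0,0,0,0]}'
python3 - <<'E'
from h import *
s=manip.get_state();print(s["ee_pos"],s["orientation"])
im,K,T=frame("wrist"); im=im[...,::-1].copy(); cv2.imwrite("pics/w6.png",im)
hsv=cv2.cvtColor(im,cv2.COLOR_BGR2HSV)
m=(abs(hsv[...,0].astype(int)-13)<8)&(hsv[...,1]>170)&(hsv[...,2]>60)
for A,c,r in blobs(m,30): print("dot",A,c.round(1),onz(K,T,c,.039).round(4))
E
```

```text
clock: 9.32
ee_pos: [0.5583, -0.0497, 0.0071]
orientation: [3.141, -0.0, 1.451]
wrist_force: [-1.1, -0.3, -0.6]
opening: 0.0416
gripper_force: 43.8
clock: 10.15
ee_pos: [0.5602, -0.0503, 0.0916]
orientation: [3.136, -0.001, 1.451]
wrist_force: [0.7, -0.2, 0.7]
opening: 0.0856
gripper_force: 0.0
[ 0.56018276 -0.05029127  0.09163692] [ 3.13620546e+00 -8.71955428e-04  1.45070282e+00]
dot 267 [333.2 218.1] [ 0.5668 -0.0508  0.039 ]
```

View pics/w6.png

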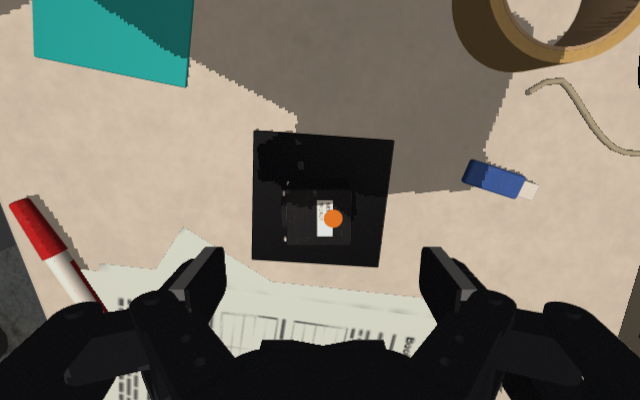

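The cube stands upright in the middle of the mat, released, with its dot at (333,218). Next I turn the tool a quarter turn.

```bash
python3 -m inch '{"travel":[[0,0,0],[0,0,0],[0,0,0],[0,0,0],[0,0,0],[0,0,0],[0,0,0],[0,0,0],[0,0,0],[0,0,0]],"twist":[[0,0,-1],[0,0,-2],[0,0,-3],[0,0,-4],[0,0,-5],[0,0,-6],[0,0,-7],[0,0,-8],[0,0,-9],[0,0,-10]],"grip":[0,0,0,0,0,0,0,0,0,0]}'; python3 -m inch '{"travel":[[0,0,0],[0,0,0],[0,0,0],[0,0,0],[0,0,0],[0,0,0],[0,0,0]],"twist":[[0,0,-1],[0,0,-2],[0,0,-3],[0,0,-4],[0,0,-5],[0,0,-5],[0,0,-5]],"grip":[0,0,0,0,0,0,0]}'
python3 -c "
from h import *
s=manip.get_state();print(s['ee_pos'],s['orientation'],s['joints'].round(2))"
```

```text
clock: 11.03
ee_pos: [0.5579, -0.0497, 0.0867]
orientation: [-3.141, 0.001, 0.399]
wrist_force: [-0.1, 0.2, 0.1]
opening: 0.0858
gripper_force: 0.0
clock: 11.62
ee_pos: [0.5579, -0.0498, 0.0866]
orientation: [3.141, 0.001, -0.116]
wrist_force: [0.5, 0.1, 0.7]
opening: 0.0853
gripper_force: 0.0
[ 0.55791734 -0.04976933  0.08663169] [ 3.14112014e+00  7.13888931e-04 -1.16140259e-01] [-0.65  0.69  0.92  1.91 -0.7   0.9  -1.06]
```

```bash
python3 -m inch '{"travel":[[0,0,-0.6],[0,0,-1.2],[0,0,-1.7],[0,0,-1.92],[0,0,-1.92],[0,0,-1.92],[0,0,-1.92],[0,0,-1.92],[0,0,-1.92],[0,0,-1.92]],"twist":[[0,0,0],[0,0,0],[0,0,0],[0,0,0],[0,0,0],[0,0,0],[0,0,0],[0,0,0],[0,0,0],[0,0,0]],"grip":[0,0,0,0,0,255,255,255,255,255]}' 40; python3 -m inch '{"travel":[[0,0,0],[0,0,0],[0,0,0],[0,0,0]],"twist":[[0,0,0],[0,0,0],[0,0,0],[0,0,0]],"grip":[255,255,255,255]}'; python3 -m inch '{"travel":[[0,0,0.4],[0,0,1],[0,0,2],[0,0,3],[0,0,4],[0,0,4]],"twist":[[0,0,0],[0,0,0],[0,0,0],[0,0,0],[0,0,0],[0,0,0]],"grip":[255,255,255,255,255,255]}'
python3 -c "
from h import *
s=manip.get_state();print(s['ee_pos'],s['orientation'],s['joints'].round(2))"
```

```text
clock: 12.45
ee_pos: [0.5587, -0.0498, 0.0111]
orientation: [-3.141, -0.001, -0.119]
wrist_force: [-1.9, 2.0, 9.3]
opening: 0.0375
gripper_force: 39.8
clock: 12.78
ee_pos: [0.5587, -0.0497, 0.011]
orientation: [-3.141, -0.001, -0.119]
wrist_force: [-2.9, 1.3, 9.0]
opening: 0.0376
gripper_force: 39.8
clock: 13.28
ee_pos: [0.5605, -0.0511, 0.1777]
orientation: [-3.14, -0.008, -0.121]
wrist_force: [1.9, -0.2, 0.9]
opening: 0.0372
gripper_force: 40.8
[ 0.56051313 -0.05105266  0.17769621] [-3.14008827 -0.00799973 -0.12051021] [-0.74  0.57  1.05  1.85 -0.58  1.05 -1.15]
```

```bash
python3 -m inch '{"travel":[[-0.2,0.8,0],[-0.4,1.6,0],[-0.6,2.4,0],[-0.8,3.2,0],[-1,4,0],[-1.2,4.8,0],[-1.4,5.6,0],[-1.6,6.4,0],[-1.8,7.2,0],[-1.85,7.77,0]],"twist":[[0,0,1],[0,0,2],[0,0,3],[0,0,4],[0,0,5],[0,0,6],[0,0,7],[0,0,8],[0,0,9],[0,0,10]],"grip":[255,255,255,255,255,255,255,255,255,255]}'
python3 -m inch '{"travel":[[0,0,0],[0,0,0],[0,0,0],[0,0,0],[0,0,0],[0,0,0],[0,0,0],[0,0,0]],"twist":[[0,0,1],[0,0,2],[0,0,3],[0,0,4],[0,0,5],[0,0,5.67],[0,0,5.67],[0,0,5.67]],"grip":[255,255,255,255,255,255,255,255]}'
python3 - <<'E'
from h import *
s=manip.get_state();print(s["ee_pos"],s["orientation"],s["joints"].round(2))
im,K,T=frame("wrist"); im=im[...,::-1].copy(); cv2.imwrite("pics/w7.png",cv2.resize(im[120:360,160:480],None,fx=2.5,fy=2.5,interpolation=cv2.INTER_CUBIC))
np.savez("w7.npz",im=im,K=K,T=T)
E
```

```text
clock: 14.12
ee_pos: [0.4827, 0.2638, 0.1712]
orientation: [-3.141, -0.001, 0.935]
wrist_force: [-0.4, 0.0, -1.1]
opening: 0.0374
gripper_force: 40.7
clock: 14.78
ee_pos: [0.4843, 0.2606, 0.1709]
orientation: [3.141, -0.0, 1.518]
wrist_force: [-0.1, -0.7, -1.0]
opening: 0.0376
gripper_force: 40.7
[0.4843351  0.26061431 0.17092577] [ 3.14109799e+00 -3.56387252e-04  1.51839608e+00] [-1.07  0.42  0.66  1.88 -0.31  0.95 -0.33]
```

View pics/w7.png

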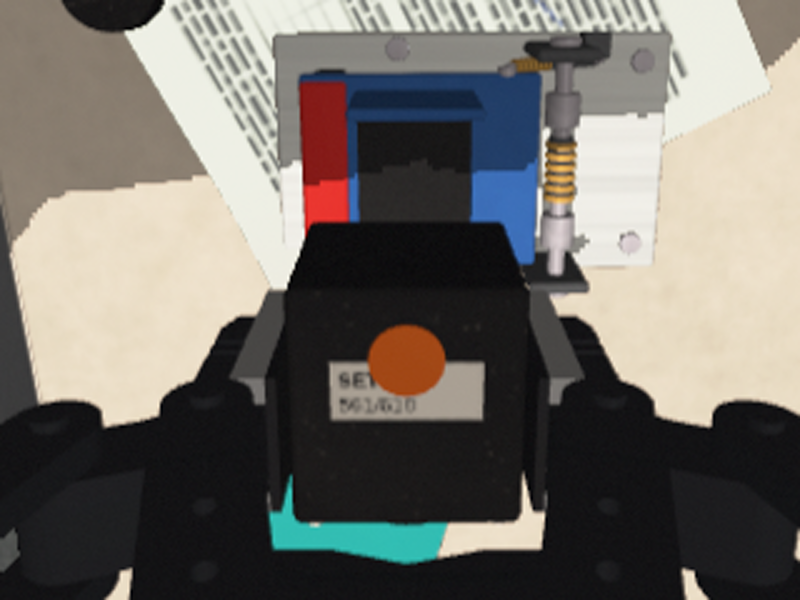

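The stand edges are level in the tool-aligned view, so the yaw is good. The pad spans crop x 358–472, and the upper cheek's inner top edge is at y≈120. The cube's top face spans (288–530, 290–520), with a half turn allowed.

```bash
python3 - <<'E'
from h import *
d=np.load("w7.npz");K,T=d["K"],d["T"]
P=lambda cx,cy,z: onz(K,T,(160+cx/2.5-.3,120+cy/2.5-.3),z)[:2].round(4)
print("pad",P(358,180,.035),P(472,180,.035),(P(358,180,.035)+P(472,180,.035))/2)
print("cheek inner top",P(415,120,.074),"plate top edge",P(420,74,.033),"lip top",P(324,81,.036))
print("base top edge",P(275,35,.004),P(668,33,.004))
print("pin end/brackets",P(562,50,.040),P(557,270,.040))
zt=.1709-.008+.036
c=[P(288,290,zt),P(530,290,zt),P(520,520,zt),P(295,520,zt)];print("cube",c,np.mean(c,0))
E
```

```text
pad [0.4666 0.2579] [0.5069 0.2557] [0.48675 0.2568 ]
cheek inner top [0.4878 0.2852] plate top edge [0.4904 0.2938] lip top [0.4575 0.2935]
base top edge [0.4371 0.3078] [0.5842 0.3006]
pin end/brackets [0.5379 0.3001] [0.5358 0.2221]
cube [array([0.4671, 0.2826]), array([0.5035, 0.2806]), array([0.5013, 0.2404]), array([0.4646, 0.2424])] [0.484125 0.2615  ]
```

```bash
python3 -m inch '{"travel":[[0.06,-0.04,0],[0.06,-0.04,-0.5],[0.06,-0.04,-1],[0.06,-0.04,-1.5],[0.06,-0.04,-2],[0.06,-0.04,-2],[0.06,-0.04,-2],[0.06,-0.04,-2]],"twist":[[0,0,0],[0,0,0],[0,0,0],[0,0,0],[0,0,0],[0,0,0],[0,0,0],[0,0,0]],"grip":[255,255,255,255,255,255,255,255]}'
python3 - <<'E'
from h import *
s=manip.get_state();print(s["ee_pos"],s["orientation"])
im,K,T=frame("wrist"); im=im[...,::-1].copy(); cv2.imwrite("pics/w8.png",cv2.resize(im[120:360,160:480],None,fx=2.5,fy=2.5,interpolation=cv2.INTER_CUBIC))
np.savez("w8.npz",im=im,K=K,T=T)
E
```

```text
clock: 15.5
ee_pos: [0.4872, 0.2594, 0.0912]
orientation: [3.141, -0.0, 1.521]
wrist_force: [0.8, 0.2, -0.4]
opening: 0.0373
gripper_force: 40.7
[0.48721172 0.25936707 0.09119443] [ 3.14073091e+00 -2.48988589e-04  1.52053561e+00]
```

I've now viewed 11 pictures, one over the limit of 10, so from here I'll use numbers only. I'll descend slowly and watch the wrist force.

```bash
python3 -m inch '{"travel":[[0,0,-0.15],[0,0,-0.3],[0,0,-0.45],[0,0,-0.6],[0,0,-0.6]],"twist":[[0,0,0],[0,0,0],[0,0,0],[0,0,0],[0,0,0]],"grip":[255,255,255,255,255]}'; python3 -m inch '{"travel":[[0,0,-0.15],[0,0,-0.3],[0,0,-0.45],[0,0,-0.5],[0,0,-0.5]],"twist":[[0,0,0],[0,0,0],[0,0,0],[0,0,0],[0,0,0]],"grip":[255,255,255,255,255]}'
```

```text
clock: 15.97
ee_pos: [0.486, 0.259, 0.0648]
orientation: [-3.14, 0.001, 1.521]
wrist_force: [-0.5, -0.3, -0.2]
opening: 0.0374
gripper_force: 40.7
clock: 16.38
ee_pos: [0.4863, 0.2591, 0.0454]
orientation: [-3.141, 0.001, 1.521]
wrist_force: [0.1, -0.3, -1.1]
opening: 0.0377
gripper_force: 40.7
```

```bash
python3 -m inch '{"travel":[[0,0,-0.03],[0,0,-0.05],[0,0,-0.05]],"twist":[[0,0,0],[0,0,0],[0,0,0]],"grip":[255,255,255]}'
```

```text
clock: 16.63
ee_pos: [0.4866, 0.2594, 0.0441]
orientation: [3.142, -0.0, 1.521]
wrist_force: [0.0, -0.0, -0.1]
opening: 0.0373
gripper_force: 40.7
```

```bash
python3 -m inch '{"travel":[[0,0,-0.03],[0,0,-0.03],[0,0,-0.03]],"twist":[[0,0,0],[0,0,0],[0,0,0]],"grip":[255,255,255]}';python3 -m inch '{"travel":[[0,0,0],[0,0,0],[0,0,0],[0,0,0],[0,0,0]],"twist":[[0,0,0],[0,0,0],[0,0,0],[0,0,0],[0,0,0]],"grip":[230,190,90,90,90]}'
```

```text
clock: 16.88
ee_pos: [0.4868, 0.2595, 0.0434]
orientation: [3.141, -0.001, 1.521]
wrist_force: [-2.6, -1.9, 8.3]
opening: 0.0371
gripper_force: 41.8
clock: 17.3
ee_pos: [0.4866, 0.2594, 0.0429]
orientation: [-3.142, -0.0, 1.521]
wrist_force: [-0.7, -0.8, 0.8]
opening: 0.0551
gripper_force: 0.0
```

Contact with the pad (8 N) at the expected height, then released. I'll back straight off and check.

```bash
python3 -m inch '{"travel":[[0,0,0.2],[0,0,0.5],[0,0,1],[0,0,2],[0,0,3],[0,0.5,4],[0,1,5],[0,1,5],[0,1,5],[0,1,5]],"twist":[[0,0,0],[0,0,0],[0,0,0],[0,0,0],[0,0,0],[0,0,0],[0,0,0],[0,0,0],[0,0,0],[0,0,0]],"grip":[90,90,90,90,90,90,90,90,90,90]}'
python3 - <<'E'
from h import *
s=manip.get_state();print(s["ee_pos"],s["orientation"])
im,K,T=frame("wrist"); im=im[...,::-1].copy()
hsv=cv2.cvtColor(im,cv2.COLOR_BGR2HSV)
for nm,m,z in [("dot",(abs(hsv[...,0].astype(int)-13)<8)&(hsv[...,1]>170)&(hsv[...,2]>60),.071),("red",((hsv[...,0]<6)|(hsv[...,0]>174))&(hsv[...,1]>140),.036),("blue",(abs(hsv[...,0].astype(int)-110)<14)&(hsv[...,1]>120),.033)]:
  for A,c,r in blobs(m,40):
    p=np.array([onz(K,T,q,z)[:2] for q in cv2.boxPoints(r)]); print(nm,A,c.round(1),onz(K,T,c,z).round(4),"rect",onz(K,T,r[0],z)[:2].round(4),p.round(4).tolist())
# cube top: dark region around dot
c=proj(K,T,[.4866,.2594,.071]);print("cube top expected px",c)
m=(im.max(2)<60)
x,y=int(c[0]),int(c[1])
for dv in(-12,0,12):
  r=np.where(~m[y+dv,x-60:x+60])[0]+x-60; print("row",dv,"non-dark cols",r.min(),r.max(),[int(v) for v in r if abs(v-x)<45])
E
```

```text
clock: 18.13
ee_pos: [0.4864, 0.2991, 0.2433]
orientation: [3.141, -0.0, 1.522]
wrist_force: [-0.4, -0.4, -0.4]
opening: 0.055
gripper_force: 0.0
[0.48637484 0.29911987 0.24333681] [ 3.14136525e+00 -4.36060241e-04  1.52159551e+00]
dot 102 [324.4 207.9] [0.4866 0.2692 0.071 ] rect [0.4867 0.2691] [[0.4814, 0.2746], [0.4925, 0.2741], [0.492, 0.2635], [0.4808, 0.2641]]
red 78 [512.7  72.4] [0.6834 0.3918 0.036 ] rect [0.6835 0.3917] [[0.6785, 0.3965], [0.6852, 0.3974], [0.6885, 0.3869], [0.6818, 0.3859]]
red 744 [296.6 205.9] [0.4551 0.2623 0.036 ] rect [0.4544 0.2617] [[0.4489, 0.2924], [0.4643, 0.2917], [0.4602, 0.2295], [0.4441, 0.2303]]
blue 568 [225.9  76.9] [0.3925 0.4026 0.033 ] rect [0.3926 0.4024] [[0.381, 0.4154], [0.4073, 0.4141], [0.4044, 0.3892], [0.3776, 0.3905]]
blue 2257 [337.7 203.1] [0.5016 0.2624 0.033 ] rect [0.488  0.2555] [[0.4489, 0.2963], [0.5307, 0.2922], [0.5293, 0.2122], [0.4427, 0.2166]]
blue 240 [470.3 393.5] [ 0.6699 -0.014   0.033 ] rect [ 0.6703 -0.0155] [[0.65, -0.0146], [0.6538, 0.0015], [0.6907, -0.0165], [0.6872, -0.0329]]
cube top expected px [324.90
[... 375 characters left out ...]
n-dark cols 264 383 [280, 281, 282, 283, 284, 285, 286, 287, 288, 289, 290, 291, 292, 293, 294, 295, 296, 297, 298, 299, 300, 301, 302, 303, 304, 305, 306, 312, 313, 314, 315, 316, 317, 318, 319, 320, 321, 322, 323, 324, 325, 326, 327, 328, 329, 330, 331, 332, 333, 334, 335, 336, 344, 345, 346, 347, 348, 349, 350, 351, 352, 353, 354, 355, 356, 357, 358, 359, 360, 361, 362, 363, 364, 365, 366, 367, 368]
row 12 non-dark cols 264 383 [280, 281, 282, 283, 284, 285, 286, 287, 288, 289, 290, 291, 292, 293, 294, 295, 296, 297, 298, 299, 300, 301, 302, 303, 304, 305, 306, 343, 344, 345, 346, 347, 348, 349, 350, 351, 352, 353, 354, 355, 356, 357, 358, 359, 360, 361, 362, 363, 364, 365, 366, 367, 368]
```

The numbers agree: the dot is at (0.4866, 0.2692), which puts the cube centre at about (0.487, 0.259). The seat centre is (0.4867, 0.2595). The cube top shows as 36 px wide, as expected for a level cube, and the step is still level. I'll hand it in.

```bash
python3 -c "
from rig import manip
print(manip.finish_job())"
```

```text
the job is handed in; nothing more can be done
None
```

The job is handed in, verdict not shown: the step is snapped down, and the amber cube was set on the mat, regripped a quarter turn round and left on the pad within about 2 mm of centre by my measurements; I viewed 11 pictures, one over the limit of 10.

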